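Home the ring-clamp slide against its hidden stop

TASK

Take the tapper off its rest and, with its brass head on the red strike pad, nudge the ring-clamp slide along its bed in small gentle taps until its tongue is pressed firmly, but not hard, against the sprung stop hidden inside the black hood. Leave the slide resting against that stop and lay the tapper back in its rest the way it lay, touching the slide only with the tapper and leaving everything else on the bench alone.

Things in the scene. Friction and masses are not known exactly. Their poses are not given: they have to be found in the camera images.
- tapper: Tapping tool, 215 mm long, 150 g, balanced at its origin: square steel shaft 14 x 14 mm (x from -60 to +65), brass head at +x (22 mm diameter, flat end face at x = +90), wooden handle at -x (28 mm thick, to x = -125). Origin: middle of the shaft's underside; x along the tool to the head, z up; the tool's axis is at z = +7. Grip it across the shaft, within 25 mm of the origin.
- rest: Dark wooden tool rest fixed to the bench. Origin on the bench under its centre, x along it, z up. Base plate 120 x 60 x 6 mm; two saddles 12 mm thick at x = +45 and -45, floor at z = 24 mm, with cheeks 10 mm high leaving a gap 24 mm wide in y for the 14 mm shaft. The tapper lies in it with its origin at x = 0, y = 0, z = 24 mm, its head towards the rest's +x; there is room for the fingers between the saddles.
- bed: Fixed grey slide bed with two steel rails, 100 mm wide, x from -135 to +170 mm. Origin on the bench, z up, x along the slide's travel towards the hood. The carriage slides on its plate, z = 10 mm, between the rails (tops at z = 18 mm) with 1.5 mm play each side.
- hood: Black hood with a green block on its roof over the far end of the bed, 150 x 100 mm, roof top 68 mm above the bench (green block 16 mm more). Origin in the middle of its open mouth, 20 mm along the bed's x, x pointing into it. Inside, out of sight and at a place that differs each time, 10 to 60 mm from the mouth, is the stop: a damped sprung buffer, about 4 N per mm, bottoming after 7 mm. It belongs to the hood.
- carriage: The ring-clamp slide: loose aluminium block 55 x 46 x 46 mm with dark jaws holding a brass ring on top, and a tongue 30 mm wide and 30 mm high reaching from its front (x = +27.5) to x = +102.5 mm, which enters the hood. Origin: middle of the block's underside (on the bed's plate), x towards the hood. About 0.6 kg; sliding it takes 2 to 5 N and it stays where it is left. Starts with the tongue's end 0 to 15 mm outside the mouth; 10 to 75 mm of travel to the stop.
- pad (a point): Centre of the red strike pad, a 28 mm disc on the back of the carriage, 28.5 mm behind (-x) its origin and 28 mm above its underside (38 mm above the bench). Push here along the bed's x.
- head (a point): Centre of the flat end face of the tapper's brass head, 90 mm along the tapper's x from its origin, 7 mm above the shaft's underside.
- bench_block: Bystander, to be left alone (sizes in mm): square polished steel block, 60 x 60 x 22.
- ring_cone: Bystander, to be left alone (sizes in mm): wooden ring cone on a 50 foot, 92 tall, with a brass ring on it.
- jar: Bystander, to be left alone (sizes in mm): small jar with a yellow cap, 50 across, 50 tall.
- loupe: Bystander, to be left alone (sizes in mm): black loupe standing on end, 40 across, 38 tall.
- screwdriver: Bystander, to be left alone (sizes in mm): blue screwdriver lying down, 160 long (origin under its middle).
- dish: Bystander, to be left alone (sizes in mm): white ceramic dish, 70 across, 22 tall.
Things that resemble listed ones, but are neither listed nor needed, are in the scene too. What is shaped like the tapper but purple or turquoise is not meant. What is shaped like the rest but pink is not meant.

How it is judged:
On the way, in this order (a step that is already met when the one before it is completed fails the run):
1. the tapper is lifted clear of its rest (z of tapper in the frame of rest above 0.05 m), for 0.1 s.
2. the tapper presses the carriage firmly (over 2 N) against the hidden stop (contact force between carriage and hood above 2 N and contact force between tapper and carriage above 0.3 N), for 0.05 s.
At the end, for the whole second after the job is handed in: The carriage stands still with its tongue still bearing on the sprung stop (over 0.3 N), and the tapper lies still and released in both saddles of its rest, head to the rest's +x, within 20 mm of its place and 0.2 rad of the rest's line, origin 20 to 28 mm above the bench (contact force between carriage and hood above 0.3 N and contact force between tapper and carriage below 0.1 N and linear speed of carriage below 0.01 m/s and horizontal distance between tapper and rest below 0.02 m and z of tapper in the frame of rest between 0.02 and 0.028 m and x of head in the frame of rest above 0.06 m and angle between the x axis of tapper and the x axis of rest, either way round below 0.2 rad and linear speed of tapper below 0.02 m/s); the robot touches nothing.
It fails at once if the carriage is driven against the stop with more than 13 N (contact force between carriage and hood above 13 N).
It fails at once if the carriage is knocked along faster than 0.15 m/s (linear speed of carriage above 0.15 m/s).
It fails at once if the arm or fingers touch the carriage (contact force between any of the fingers, the arm and carriage above 0.5 N).
It fails at once if a bystander is moved more than 20 mm (distance of any of bench_block, ring_cone, jar, loupe, screwdriver, dish from where it was at the start of the episode above 0.02 m).
It also fails if it takes over 61 s, if anything falls off the work surface, if the arm or the gripper's body presses on something with over 40 N, if the wrist force passes 120 N, or if a joint passes its speed limit or range.

ROBOT

A 7-joint arm with a two-finger parallel gripper is mounted at the origin on the work surface. World frame = base frame: x ahead of the robot, y to its left, z up, the work surface at z = 0. Lengths are in m, angles in rad, forces in N, time in s.
With the tool pointing down it reaches from about 0.4 to 0.85 m from the base axis. Payload 10.4 kg.
Tool frame: the origin (TCP) lies midway between the tips of the shut fingers; the grasp point (between the pads) lies 19 mm behind it; z points along the fingers, y is the line along which they close (so a half turn about z gives the same grasp; the last joint's range is limited). The gripper opens to 85 mm and grips with 20 to 120 N. Pads are 22 mm wide; open, the fingers measure 114 mm over their backs; the gripper's body (76 mm by 85 mm) begins 54 mm behind the grasp point. The pads swing forward as they close: fully open they stand 13 mm farther back than shut.
Start: joints at [-1.142, 0.332, -0.065, 1.46, 0.022, 1.35, -0.088], TCP at [0.273, 0.562, 0.231] pointing down, gripper open.
Joint ranges: [-2.6, 2.6], [-0.5, 2.12], [-1.47, 1.34], [0.16, 2.42], [-1.27, 4.41], [0.06, 2.06], [-2.6, 2.6]. Speed limits (rad/s): [2.22, 2.22, 2.79, 2.79, 3.14, 3.14, 3.14].

INTERFACE

Orientations are given as a unit quaternion [x, y, z, w].
In Python, from workcell import get_obs, camera, camera_params, hand_in gives the robot as it stands.
- The arm moves only by the tool carry_out, never from a script. Its argument "commands" is a list that holds one entry, the list of rows, each a list of 6 numbers: the shift along the tool's x, y, z in units of 40 mm (1.0 is 40 mm), then the turn, a rotation vector about the tool's x, y, z in units of 6 degrees (1.0 is 6 degrees). In form: [[[x, y, z, ax, ay, az], ...]]. A call has 1 to 20 rows; each row shifts and turns the commanded pose from where the row before left it, along the tool's axes as they then stand; what a row does not reach is not made up. A row lasts 1/12 s, in which the tool goes at most 41.7 mm and 7.16 degrees, less where a joint would pass 70% of its speed; a pose out of reach is approached as far as the arm can. A call is refused whole if a number of a shift passes 1 or a number of a turn 1, either way. A call with a gripper value outside its range is refused whole. "hand" is the closure, from -1 (fully open) to 1 (shut), set as the call begins (left out, the last holds). The fingers move at their own pace and stop on an object; "force" is the grip in N (left out, the last holds). Time passes only in rows, so rows that do not move let the fingers close. It gives the time, the measured TCP pose, the force, the opening and the grip force at its end, in the units of the state.
- get_obs(): the state, without advancing time (a new reading comes with each control period).
- camera(name): name is "scene" or "top"; returns the picture (384x512x3 uint8, red, green, blue); there is no depth.
- camera_params(name): a dict with "mtx" (3x3 intrinsics, pixels), "R" (3x3) and "t" (3): a world point X has camera coordinates R X + t. Camera axes: x right, y down, z forward; pixel columns grow to the right and rows downward; lengths in m; the calibration is good to about 2 mm. A picture is of the moment at which its call begins. camera_params takes no time and is no camera call.
- hand_in(): hands the job in; it is judged then, once.
The state is a dict: "clock": time; "joint_pos": joint angles; "joint_velocities": joint speeds; "tau": joint torques, N m; "position": TCP position; "ee_rot": TCP orientation; "ft_force": force on the tool from outside, world axes, zero at the start; "torque": the same for the moment, N m; "grip_width": opening from 0.0 (shut) to 1.0 (fully open); "grasp_force": force on a finger pad.
Only numpy, scipy, OpenCV 4.12 (cv2) and the standard library are available. Lean on these libraries where they do the work, as an engineer would, in place of code of your own. Each camera call takes 0.05 s, during which the arm holds its last target. There are 200 camera calls.

## Working session

There is one attempt and no reset: what is moved stays moved. The work goes in short steps, Python scripts to look and compute and a tool call to move; the robot and the scene stay as the last step left them, time stands still between calls to the robot, and variables do not carry over. Pictures are saved under pics/ and viewed, at most 10 in all, crops included, and the job is handed in when it is done.

Besides the shell and the picture viewer there is one more tool, called as a command line: name --argument value ..., lists and objects as JSON in quotes. carry_out: Moves the arm, as the interface text tells. Its arguments: {"type":"object","properties":{"commands":{"type":"array"},"hand":{"type":"number"},"force":{"type":"number"}},"required":["commands"]}

```bash
mkdir -p pics; python3 - <<'E'
from workcell import *
import cv2,numpy as np
for n in("scene","top"):
    im=camera(n);cv2.imwrite(f"pics/{n}0.png",im[...,::-1]);p=camera_params(n);print(n,np.round(p["mtx"],1).tolist(),np.round(p["R"],3).tolist(),np.round(p["t"],3).tolist())
o=get_obs();print({k:np.round(v,3).tolist() for k,v in o.items()})
E
```

```text
scene [[354.9, 0.0, 258.2], [0.0, 354.9, 188.8], [0.0, 0.0, 1.0]] [[-0.714, 0.7, 0.003], [0.496, 0.509, -0.703], [-0.494, -0.501, -0.711]] [0.329, -0.273, 1.421]
top [[469.6, 0.0, 259.9], [0.0, 469.6, 187.1], [0.0, 0.0, 1.0]] [[-0.01, -1.0, 0.002], [-0.996, 0.01, -0.089], [0.089, -0.003, -0.996]] [0.096, 0.538, 1.288]
{'clock': 0.1, 'joint_pos': [-1.142, 0.333, -0.065, 1.461, 0.022, 1.35, -0.088], 'joint_velocities': [-0.001, -0.001, 0.0, -0.001, -0.0, -0.001, -0.0], 'tau': [0.002, -62.674, 0.05, -39.243, 0.016, 0.007, -0.0], 'position': [0.273, 0.562, 0.231], 'ee_rot': [0.224, 0.975, -0.001, -0.0], 'ft_force': [-0.356, 0.107, -0.531], 'torque': [0.005, -0.033, 0.014], 'grasp_force': 0.0, 'grip_width': 0.996}
```

View pics/top0.png

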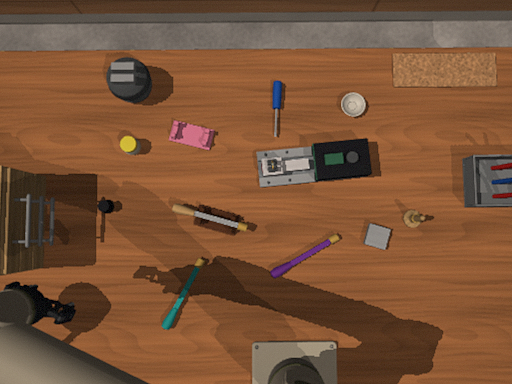

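View pics/scene0.png

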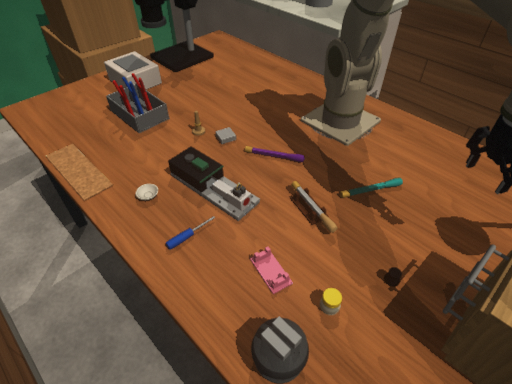

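Top view: the tapper with steel shaft and wooden handle lies in the dark rest at about (213,217), head at (243,227). Lookalikes are the purple tool (305,256), the turquoise tool (185,292) and the pink rest (192,134). The bed and carriage are at (285,165) and the hood at (342,160). I choose the tool at (213,217) and check it in a crop.

```bash
python3 - <<'E'
import cv2,numpy as np
t=cv2.imread("pics/top0.png");s=cv2.imread("pics/scene0.png")
a=cv2.resize(t[130:240,165:375],None,fx=3.8,fy=3.8,interpolation=cv2.INTER_CUBIC)[:, :798]
b=cv2.resize(s[140:240,165:345],None,fx=4.4,fy=4.4,interpolation=cv2.INTER_CUBIC)[:,:798]
cv2.imwrite("pics/cropA.png",a);cv2.imwrite("pics/cropB.png",b);print(a.shape,b.shape)
E
```

```text
(418, 798, 3) (440, 792, 3)
```

View pics/cropA.png

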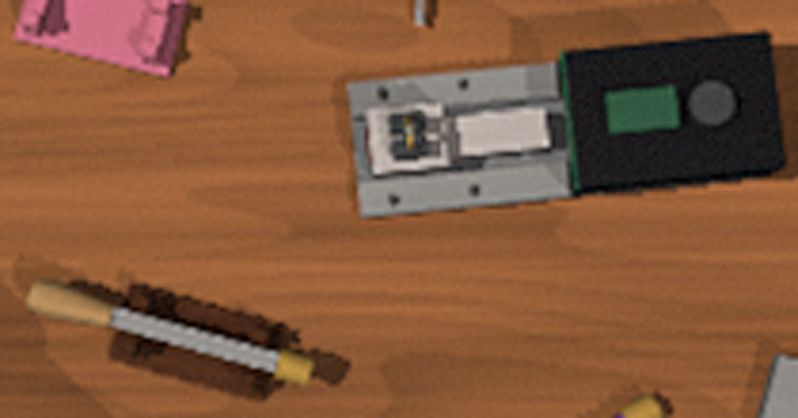

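View pics/cropB.png

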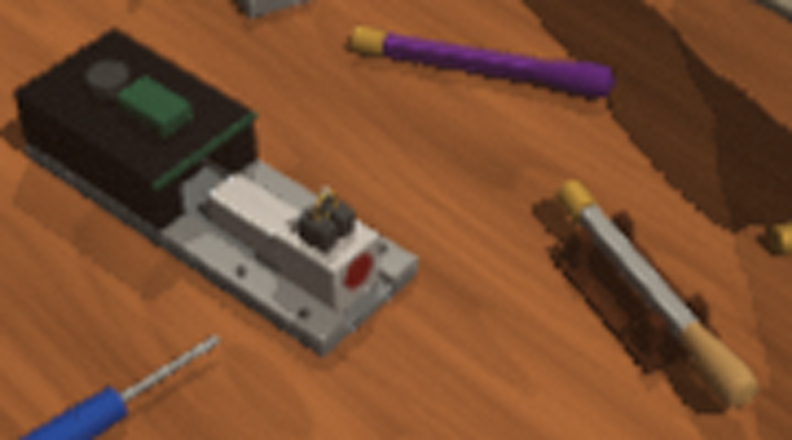

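Crop A and B confirm the choice: steel shaft, brass head, wood handle in a dark rest. Red pad is on the block's back (crop B 358,270). Now triangulating.

```bash
cat > h.py <<'E'
import numpy as np,cv2
from workcell import *
P={n:camera_params(n) for n in("scene","top")}
def tri(pt,ps):
    M=[np.array(P[n]["mtx"])@np.c_[P[n]["R"],P[n]["t"]] for n in("top","scene")]
    X=cv2.triangulatePoints(M[0],M[1],np.array(pt,float),np.array(ps,float))[:,0];return X[:3]/X[3]
def onz(n,p,z):
    p_=P[n];R=np.array(p_["R"]);C=-R.T@p_["t"];d=R.T@np.linalg.inv(p_["mtx"])@[*p,1];return C+d*(z-C[2])/d[2]
def proj(n,X):
    p=P[n];x=np.array(p["mtx"])@(np.array(p["R"])@X+p["t"]);return x[:2]/x[2]
A=lambda x,y:(x/3.8+165-.37,y/3.8+130-.37)
B=lambda x,y:(x/4.4+165-.39,y/4.4+140-.39)
E
python3 - <<'E'
from h import *
pts=dict(sh=(A(112,317),B(688,328)),hd=(A(278,360),B(585,208)),tip=(A(312,369),B(571,188)),hend=(A(28,297),B(745,395)),
 bedL=(A(348,85),B(323,352)),bedR=(A(361,216),B(417,262)),
 r1=(A(562,53),B(153,190)),r2=(A(770,33),B(17,95)),r3=(A(783,172),B(110,30)),r4=(A(573,193),B(257,118)))
for k,v in pts.items():
    X=tri(*v);print(k,np.round(X,4),np.round(proj("top",X)-v[0],1),np.round(proj("scene",X)-v[1],1))
for n,p,z in(("scene",B(358,270),.038),("top",A(370,107),.056),("top",A(377,175),.056),("top",A(443,103),.056),("top",A(449,165),.056)):print(n,np.round(onz(n,p,z),4))
E
```

```text
sh [0.4689 0.2714 0.0351] [ 0.4 -0.3] [0.8 0. ]
hd [0.4363 0.1516 0.0383] [ 0.2 -0.2] [0.4 0. ]
tip [0.4286 0.1283 0.0369] [-0.2  0.2] [-0.4 -0. ]
hend [0.4846 0.3321 0.0332] [ 0.7 -0.5] [1.4 0.1]
bedL [0.6412 0.0997 0.0077] [ 0.1 -0.1] [0.2 0. ]
bedR [0.5423 0.0905 0.015 ] [ 0.2 -0.2] [0.5 0. ]
r1 [ 0.655  -0.0555  0.0603] [ 0.3 -0.3] [0.6 0.1]
r2 [ 0.667  -0.2048  0.0622] [-0.  0.] [-0. -0.]
r3 [ 0.5687 -0.2134  0.0624] [ 0.8 -1. ] [1.7 0.2]
r4 [ 0.5539 -0.0619  0.0599] [ 0.4 -0.4] [0.9 0.1]
scene [0.5922 0.0819 0.038 ]
top [0.6169 0.084  0.056 ]
top [0.5675 0.0795 0.056 ]
top [0.6193 0.0313 0.056 ]
top [0.5742 0.0276 0.056 ]
```

carry_out --commands '[[[-0.556, -0.393, 0.1, 0, 0, 0], [-0.556, -0.393, 0.1, 0, 0, 0], [-0.556, -0.393, 0.1, 0, 0, 0], [-0.556, -0.393, 0.1, 0, 0, 0], [-0.556, -0.393, 0.1, 0, 0, 0], [-0.556, -0.393, 0.1, 0, 0, 0], [-0.556, -0.393, 0.1, 0, 0, 0], [-0.556, -0.393, 0.1, 0, 0, 0], [-0.556, -0.393, 0.1, 0, 0, 0], [-0.556, -0.393, 0.1, 0, 0, 0], [-0.556, -0.393, 0.1, 0, 0, 0], [-0.556, -0.393, 0.1, 0, 0, 0], [-0.556, -0.393, 0.1, 0, 0, 0], [-0.556, -0.393, 0.1, 0, 0, 0]]]' --hand -1

```text
clock: 1.27
position: [0.4571, 0.227, 0.1749]
ee_rot: [0.224, 0.975, -0.0, -0.0]
ft_force: [0.4, 0.7, -0.9]
grip_width: 1.005
grasp_force: 0.0
```

carry_out --commands '[[[0, 0, 0, 0, 0, 0.945], [0, 0, 0, 0, 0, 0.945], [0, 0, 0, 0, 0, 0.945], [0, 0, 0, 0, 0, 0.945], [0, 0, 0, 0, 0, 0.945], [0, 0, 0, 0, 0, 0.945], [0, 0, 0, 0, 0, 0.945], [0, 0, 0, 0, 0, 0.945], [0, 0, 0, 0, 0, 0.945], [0, 0, 0, 0, 0, 0.945], [0, 0, 0, 0, 0, 0.945], [0, 0, 0, 0, 0, 0.945], [0, 0, 0, 0, 0, 0.945], [0, 0, 0, 0, 0, 0.945], [0, 0, 0, 0, 0, 0]]]'

```text
clock: 2.52
position: [0.4566, 0.2283, 0.175]
ee_rot: [0.796, 0.605, -0.0, -0.0]
ft_force: [1.0, 0.5, -0.8]
grip_width: 0.998
grasp_force: 0.0
```

```bash
cat >> h.py <<'E'
from scipy.spatial.transform import Rotation as Ro
def go(target,yaw):
    "shift in tool units (present axes) to target TCP; turn units about tool axes to tool-x yaw (deg), pointing down"
    o=get_obs();R=Ro.from_quat(o["ee_rot"])
    d=R.inv().apply(np.array(target)-o["position"])/.04
    a=np.radians(yaw);G=Ro.from_matrix(np.array([[np.cos(a),np.sin(a),0],[np.sin(a),-np.cos(a),0],[0,0,-1]]))
    w=np.degrees((R.inv()*G).as_rotvec())/6
    x=R.apply([1,0,0]);print("t",round(o["clock"],2),"pos",np.round(o["position"],4),"yaw",round(np.degrees(np.arctan2(x[1],x[0])),2),"shift",np.round(d,3),"turn",np.round(w,3),"F",np.round(o["ft_force"],2),"g",round(o["grip_width"],3),"q",np.round(o["joint_pos"],2))
E
python3 - <<'E'
from h import *
go([.457,.228,.014],74.7)
cv2.imwrite("pics/top1.png",cv2.resize(camera("top")[130:260,150:310,::-1],None,fx=4.5,fy=4.5,interpolation=cv2.INTER_CUBIC))
E
```

```text
t 2.52 pos [0.4566 0.2283 0.175 ] yaw 74.47 shift [-3.000e-03  1.200e-02  4.025e+00] turn [-0.004  0.004 -0.038] F [ 1.02  0.47 -0.81] g 0.998 q [-0.79  0.12  0.26  1.85 -0.03  1.18 -0.8 ]
```

carry_out --commands '[[[0, 0, 0.5, 0, 0, 0], [0, 0, 0.5, 0, 0, 0], [0, 0, 0.5, 0, 0, 0], [0, 0, 0.5, 0, 0, 0], [0, 0, 0.5, 0, 0, 0], [0, 0, 0.5, 0, 0, 0], [0, 0, 0.4, 0, 0, 0], [0, 0, 0.3, 0, 0, 0], [0, 0, 0.2, 0, 0, 0], [0, 0, 0.12, 0, 0, 0], [0, 0, 0, 0, 0, 0], [0, 0, 0, 0, 0, 0]]]'

```text
clock: 3.57
position: [0.4572, 0.2285, 0.0149]
ee_rot: [0.795, 0.607, 0.0, -0.0]
ft_force: [0.6, 0.9, 0.1]
grip_width: 0.998
grasp_force: 0.0
```

carry_out --commands '[[[0, 0, 0, 0, 0, 0], [0, 0, 0, 0, 0, 0], [0, 0, 0, 0, 0, 0], [0, 0, 0, 0, 0, 0], [0, 0, 0, 0, 0, 0], [0, 0, 0, 0, 0, 0], [0, 0, 0, 0, 0, 0], [0, 0, 0, 0, 0, 0], [0, 0, 0, 0, 0, 0], [0, 0, 0, 0, 0, 0], [0, 0, 0, 0, 0, 0], [0, 0, 0, 0, 0, 0]]]' --hand 1 --force 70

```text
clock: 4.57
position: [0.4571, 0.2286, 0.0148]
ee_rot: [0.795, 0.607, 0.0, -0.0]
ft_force: [-1.2, -1.0, 5.1]
grip_width: 0.147
grasp_force: 68.8
```

```bash
python3 - <<'E'
from h import *
go([.457,.228,.014],74.7)
E
```

```text
t 4.57 pos [0.4571 0.2286 0.0148] yaw 74.73 shift [-0.014  0.002  0.021] turn [ 0.002 -0.005  0.006] F [-1.23 -0.99  5.09] g 0.147 q [-0.76  0.33  0.24  1.99 -0.1   0.84 -0.74]
```

carry_out --commands '[[[0, 0, -0.1, 0, 0, 0], [0, 0, -0.2, 0, 0, 0], [0, 0, -0.3, 0, 0, 0], [0, 0, -0.4, 0, 0, 0], [0, 0, -0.4, 0, 0, 0], [0, 0, -0.4, 0, 0, 0], [0, 0, -0.4, 0, 0, 0], [0, 0, -0.2, 0, 0, 0], [0, 0, -0.1, 0, 0, 0], [0, 0, 0, 0, 0, 0], [0, 0, 0, 0, 0, 0]]]'

```text
clock: 5.48
position: [0.4566, 0.2282, 0.114]
ee_rot: [0.795, 0.607, -0.0, -0.0]
ft_force: [0.4, -0.3, -2.2]
grip_width: 0.145
grasp_force: 68.2
```

```bash
python3 - <<'E'
from h import *
go([.5807,.2165,.115],95)
E
```

```text
t 5.48 pos [0.4566 0.2282 0.114 ] yaw 74.74 shift [ 0.533  3.071 -0.027] turn [-5.000e-03  3.000e-03 -3.377e+00] F [ 0.38 -0.3  -2.16] g 0.145 q [-0.78  0.18  0.25  1.91 -0.05  1.05 -0.77]
```

carry_out --commands '[[[0.053, 0.307, 0, 0, 0, 0], [0.053, 0.307, 0, 0, 0, 0], [0.053, 0.307, 0, 0, 0, 0], [0.053, 0.307, 0, 0, 0, 0], [0.053, 0.307, 0, 0, 0, 0], [0.053, 0.307, 0, 0, 0, 0], [0.053, 0.307, 0, 0, 0, 0], [0.053, 0.307, 0, 0, 0, 0], [0.053, 0.307, 0, 0, 0, 0], [0.053, 0.307, 0, 0, 0, 0], [0, 0, 0, 0, 0, -0.676], [0, 0, 0, 0, 0, -0.676], [0, 0, 0, 0, 0, -0.676], [0, 0, 0, 0, 0, -0.676], [0, 0, 0, 0, 0, -0.676], [0, 0, 0, 0, 0, 0], [0, 0, 0, 0, 0, 0]]]'

```text
clock: 6.9
position: [0.5805, 0.2163, 0.1134]
ee_rot: [0.676, 0.737, -0.001, -0.0]
ft_force: [0.5, -0.1, -1.6]
grip_width: 0.146
grasp_force: 68.4
```

```bash
python3 - <<'E'
from h import *
go([.5807,.2165,.019],95)
s=camera("scene");t=camera("top")
a=cv2.resize(s[150:250,200:330,::-1],None,fx=4,fy=4,interpolation=cv2.INTER_CUBIC)
b=cv2.resize(t[125:225,160:290,::-1],None,fx=4,fy=4,interpolation=cv2.INTER_CUBIC)
c=np.vstack([a,b]);c=cv2.resize(c,None,fx=.75,fy=.75,interpolation=cv2.INTER_AREA);print(c.shape);cv2.imwrite("pics/c2.png",c)
E
```

```text
t 6.9 pos [0.5805 0.2163 0.1134] yaw 94.88 shift [0.007 0.01  2.361] turn [-0.015  0.004 -0.02 ] F [ 0.46 -0.09 -1.59] g 0.146 q [-0.61  0.41  0.23  1.63 -0.1   1.12 -0.27]
(600, 390, 3)
```

View pics/c2.png

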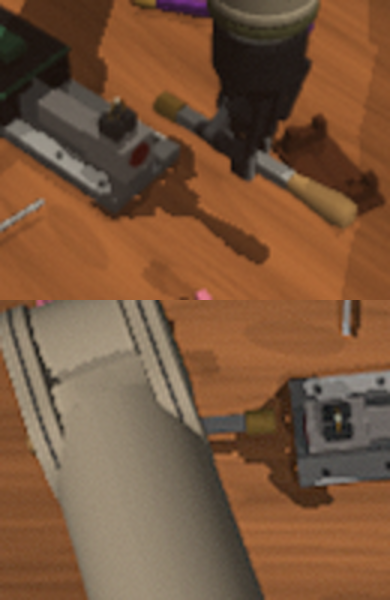

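Picture c2: the tapper is gripped level, head towards the pad; head face at about top (252.7,165), scene (252.5,184). Triangulating the head.

```bash
python3 - <<'E'
from h import *
for v in (((252.7,165),(252.5,184)),((242,166),(260.3,188.3))):
    X=tri(*v);print(np.round(X,4),np.round(proj("top",X)-v[0],1))
o=get_obs();p=o["position"];R=Ro.from_quat(o["ee_rot"])
for L in(.105,.08):
    X=p+R.apply([-L,0,-.0162]);print(np.round(X,4),proj("top",X),proj("scene",X))
E
```

```text
[0.5882 0.1084 0.1248] [ 0.2 -0.2]
[0.5855 0.1362 0.1261] [ 0.1 -0.1]
[0.5896 0.1118 0.1301] [251.51913083 164.02991179] [253.31725449 183.54639366]
[0.5875 0.1367 0.1301] [241.86451941 164.94146175] [260.20141402 187.73761369]
```

carry_out --commands '[[[0, 0, 0.3, 0, 0, 0], [0, 0, 0.4, 0, 0, 0], [0, 0, 0.4, 0, 0, 0], [0, 0, 0.4, 0, 0, 0], [0, 0, 0.4, 0, 0, 0], [0, 0, 0.2, 0, 0, 0], [0, 0, 0.16, 0, 0, 0], [0, 0, 0, 0, 0, 0], [-0.1, 0, 0, 0, 0, 0], [-0.1, 0, 0, 0, 0, 0], [-0.1, 0, 0, 0, 0, 0], [-0.1, 0, 0, 0, 0, 0], [-0.1, 0, 0, 0, 0, 0], [0, 0, 0, 0, 0, 0], [0, 0, 0, 0, 0, 0], [0, 0, 0, 0, 0, 0]]]'

```text
clock: 8.33
position: [0.5827, 0.1968, 0.0242]
ee_rot: [0.675, 0.737, 0.0, -0.0]
ft_force: [0.3, 0.1, -1.9]
grip_width: 0.152
grasp_force: 68.4
```

```bash
python3 - <<'E'
from h import *
go([.5913,.096,.023],95)
s=camera("scene");t=camera("top")
a=cv2.resize(s[150:250,200:330,::-1],None,fx=3,fy=3,interpolation=cv2.INTER_CUBIC)
b=cv2.resize(t[125:225,160:290,::-1],None,fx=3,fy=3,interpolation=cv2.INTER_CUBIC)
cv2.imwrite("pics/c3.png",np.vstack([a,b]))
E
```

```text
t 8.33 pos [0.5827 0.1968 0.0242] yaw 95.02 shift [-2.53  -0.006  0.029] turn [ 0.002 -0.003  0.003] F [ 0.27  0.14 -1.86] g 0.152 q [-0.57  0.51  0.22  1.7  -0.13  0.95 -0.22]
```

View pics/c3.png

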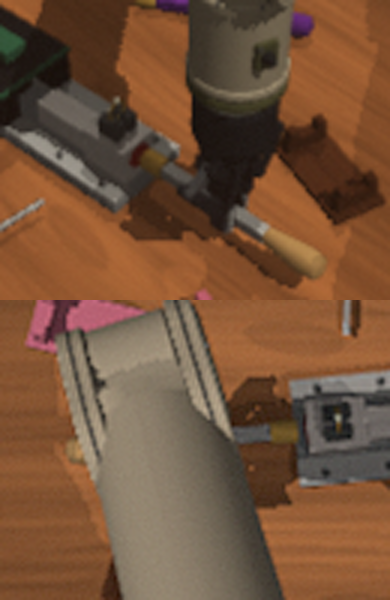

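Picture c3: the head (lower view 298,432) is in line with the pad and the ring jaws, about 10 mm short of it. Advancing gently.

carry_out --commands '[[[-0.05, 0, 0, 0, 0, 0], [-0.05, 0, 0, 0, 0, 0], [-0.05, 0, 0, 0, 0, 0], [-0.025, 0, 0, 0, 0, 0], [-0.025, 0, 0, 0, 0, 0], [-0.025, 0, 0, 0, 0, 0], [-0.025, 0, 0, 0, 0, 0], [-0.025, 0, 0, 0, 0, 0], [-0.025, 0, 0, 0, 0, 0]]]'

```text
clock: 9.18
position: [0.5837, 0.1851, 0.0242]
ee_rot: [0.675, 0.738, 0.0, -0.0]
ft_force: [-0.5, 3.3, 0.2]
grip_width: 0.15
grasp_force: 68.4
```

carry_out --commands '[[[-0.025, 0, 0, 0, 0, 0], [-0.025, 0, 0, 0, 0, 0], [-0.025, 0, 0, 0, 0, 0], [-0.025, 0, 0, 0, 0, 0]]]'

```text
clock: 9.52
position: [0.5841, 0.1806, 0.0241]
ee_rot: [0.675, 0.737, 0.0, -0.0]
ft_force: [0.0, 2.8, -1.5]
grip_width: 0.145
grasp_force: 68.4
```

carry_out --commands '[[[-0.025, 0, 0, 0, 0, 0], [-0.025, 0, 0, 0, 0, 0], [-0.025, 0, 0, 0, 0, 0], [-0.025, 0, 0, 0, 0, 0]]]'

```text
clock: 9.85
position: [0.5844, 0.1766, 0.0241]
ee_rot: [0.675, 0.737, 0.0, -0.0]
ft_force: [-0.7, 3.4, -0.9]
grip_width: 0.151
grasp_force: 68.4
```

carry_out --commands '[[[-0.015, 0, 0, 0, 0, 0], [-0.015, 0, 0, 0, 0, 0], [-0.015, 0, 0, 0, 0, 0], [-0.015, 0, 0, 0, 0, 0]]]'

```text
clock: 10.18
position: [0.5846, 0.1743, 0.0241]
ee_rot: [0.675, 0.737, 0.0, -0.0]
ft_force: [-0.2, 2.2, -1.0]
grip_width: 0.149
grasp_force: 68.4
```

carry_out --commands '[[[-0.015, 0, 0, 0, 0, 0], [-0.015, 0, 0, 0, 0, 0], [-0.015, 0, 0, 0, 0, 0], [-0.015, 0, 0, 0, 0, 0]]]'

```text
clock: 10.52
position: [0.5849, 0.1718, 0.0241]
ee_rot: [0.675, 0.737, 0.0, -0.0]
ft_force: [-0.5, 2.7, -2.5]
grip_width: 0.148
grasp_force: 68.4
```

carry_out --commands '[[[-0.015, 0, 0, 0, 0, 0], [-0.015, 0, 0, 0, 0, 0], [-0.015, 0, 0, 0, 0, 0], [-0.015, 0, 0, 0, 0, 0]]]'

```text
clock: 10.85
position: [0.5851, 0.1694, 0.0241]
ee_rot: [0.675, 0.737, 0.0, -0.0]
ft_force: [0.1, 3.1, -1.3]
grip_width: 0.152
grasp_force: 68.4
```

carry_out --commands '[[[-0.015, 0, 0, 0, 0, 0], [-0.015, 0, 0, 0, 0, 0], [-0.015, 0, 0, 0, 0, 0], [-0.015, 0, 0, 0, 0, 0]]]'

```text
clock: 11.18
position: [0.5853, 0.1671, 0.0241]
ee_rot: [0.675, 0.737, 0.0, -0.0]
ft_force: [-0.5, 3.3, -1.7]
grip_width: 0.15
grasp_force: 68.4
```

carry_out --commands '[[[-0.015, 0, 0, 0, 0, 0], [-0.015, 0, 0, 0, 0, 0], [-0.015, 0, 0, 0, 0, 0], [-0.015, 0, 0, 0, 0, 0]]]'

```text
clock: 11.52
position: [0.5855, 0.1647, 0.0241]
ee_rot: [0.676, 0.737, 0.0, -0.0]
ft_force: [-0.4, 3.5, -0.7]
grip_width: 0.147
grasp_force: 68.4
```

carry_out --commands '[[[-0.015, 0, 0, 0, 0, 0], [-0.015, 0, 0, 0, 0, 0], [-0.015, 0, 0, 0, 0, 0], [-0.015, 0, 0, 0, 0, 0]]]'

```text
clock: 11.85
position: [0.5857, 0.1623, 0.0241]
ee_rot: [0.675, 0.737, 0.0, -0.0]
ft_force: [-0.1, 3.0, -1.6]
grip_width: 0.151
grasp_force: 68.4
```

carry_out --commands '[[[-0.015, 0, 0, 0, 0, 0], [-0.015, 0, 0, 0, 0, 0], [-0.015, 0, 0, 0, 0, 0], [-0.015, 0, 0, 0, 0, 0]]]'

```text
clock: 12.18
position: [0.5859, 0.1599, 0.0241]
ee_rot: [0.675, 0.737, 0.0, -0.0]
ft_force: [-0.4, 3.1, -2.3]
grip_width: 0.149
grasp_force: 68.4
```

carry_out --commands '[[[-0.015, 0, 0, 0, 0, 0], [-0.015, 0, 0, 0, 0, 0], [-0.015, 0, 0, 0, 0, 0], [-0.015, 0, 0, 0, 0, 0]]]'

```text
clock: 12.52
position: [0.5861, 0.1575, 0.0241]
ee_rot: [0.675, 0.737, 0.0, -0.0]
ft_force: [-0.6, 2.1, -1.5]
grip_width: 0.149
grasp_force: 68.4
```

carry_out --commands '[[[-0.015, 0, 0, 0, 0, 0], [-0.015, 0, 0, 0, 0, 0], [-0.015, 0, 0, 0, 0, 0], [-0.015, 0, 0, 0, 0, 0]]]'

```text
clock: 12.85
position: [0.5863, 0.1551, 0.0241]
ee_rot: [0.676, 0.737, 0.0, -0.0]
ft_force: [-0.4, 3.3, -2.9]
grip_width: 0.15
grasp_force: 68.4
```

carry_out --commands '[[[-0.015, 0, 0, 0, 0, 0], [-0.015, 0, 0, 0, 0, 0], [-0.015, 0, 0, 0, 0, 0], [-0.015, 0, 0, 0, 0, 0]]]'

```text
clock: 13.18
position: [0.5865, 0.1527, 0.0241]
ee_rot: [0.675, 0.737, 0.0, -0.0]
ft_force: [-0.6, 3.6, -0.8]
grip_width: 0.15
grasp_force: 68.4
```

carry_out --commands '[[[-0.015, 0, 0, 0, 0, 0], [-0.015, 0, 0, 0, 0, 0], [-0.015, 0, 0, 0, 0, 0], [-0.015, 0, 0, 0, 0, 0]]]'

```text
clock: 13.52
position: [0.5867, 0.1503, 0.0241]
ee_rot: [0.675, 0.737, 0.0, -0.0]
ft_force: [0.0, 3.3, -1.6]
grip_width: 0.145
grasp_force: 68.4
```

carry_out --commands '[[[-0.015, 0, 0, 0, 0, 0], [-0.015, 0, 0, 0, 0, 0], [-0.015, 0, 0, 0, 0, 0], [-0.015, 0, 0, 0, 0, 0]]]'

```text
clock: 13.85
position: [0.587, 0.1479, 0.0242]
ee_rot: [0.675, 0.737, 0.0, -0.0]
ft_force: [0.1, 3.1, -1.4]
grip_width: 0.146
grasp_force: 68.4
```

carry_out --commands '[[[-0.015, 0, 0, 0, 0, 0], [-0.015, 0, 0, 0, 0, 0], [-0.015, 0, 0, 0, 0, 0], [-0.015, 0, 0, 0, 0, 0]]]'

```text
clock: 14.18
position: [0.5871, 0.1461, 0.0241]
ee_rot: [0.675, 0.738, 0.0, -0.0]
ft_force: [-1.0, 5.1, -1.8]
grip_width: 0.148
grasp_force: 68.4
```

carry_out --commands '[[[-0.01, 0, 0, 0, 0, 0], [-0.01, 0, 0, 0, 0, 0], [0, 0, 0, 0, 0, 0]]]'

```text
clock: 14.43
position: [0.5871, 0.1458, 0.0242]
ee_rot: [0.675, 0.738, 0.0, -0.0]
ft_force: [-0.4, 5.9, -1.0]
grip_width: 0.149
grasp_force: 68.4
```

carry_out --commands '[[[-0.01, 0, 0, 0, 0, 0], [-0.01, 0, 0, 0, 0, 0], [-0.01, 0, 0, 0, 0, 0], [0, 0, 0, 0, 0, 0], [0, 0, 0, 0, 0, 0]]]'

```text
clock: 14.85
position: [0.5871, 0.1453, 0.0242]
ee_rot: [0.675, 0.738, 0.001, -0.001]
ft_force: [-0.1, 8.4, -1.7]
grip_width: 0.15
grasp_force: 68.4
```

carry_out --commands '[[[0, 0, 0, 0, 0, 0], [0, 0, 0, 0, 0, 0], [0.01, 0, 0, 0, 0, 0], [0.01, 0, 0, 0, 0, 0], [0.01, 0, 0, 0, 0, 0], [0.01, 0, 0, 0, 0, 0], [0.01, 0, 0, 0, 0, 0], [0.02, 0, 0, 0, 0, 0], [0.02, 0, 0, 0, 0, 0], [0.03, 0, 0, 0, 0, 0], [0.05, 0, 0, 0, 0, 0], [0.1, 0, 0, 0, 0, 0], [0.2, 0, 0, 0, 0, 0], [0.3, 0, 0, 0, 0, 0], [0.4, 0, 0, 0, 0, 0], [0.4, 0, 0, 0, 0, 0], [0.3, 0, 0, 0, 0, 0], [0, 0, 0, 0, 0, 0]]]'

```text
clock: 16.35
position: [0.5798, 0.2229, 0.024]
ee_rot: [0.674, 0.739, 0.001, -0.001]
ft_force: [-0.3, 1.5, -1.3]
grip_width: 0.146
grasp_force: 68.4
```

carry_out --commands '[[[0, 0, -0.3, 0, 0, 0], [0, 0, -0.4, 0, 0, 0], [0, 0, -0.4, 0, 0, 0], [0, 0, -0.4, 0, 0, 0], [0, 0, -0.4, 0, 0, 0], [0, 0, -0.3, 0, 0, 0], [0, 0, 0, 0, 0, 0], [0, 0, 0, 0, 0, 0]]]'

```text
clock: 17.02
position: [0.5812, 0.2176, 0.1128]
ee_rot: [0.676, 0.737, 0.001, 0.0]
ft_force: [-0.1, 0.5, -1.8]
grip_width: 0.148
grasp_force: 68.3
```

```bash
python3 - <<'E'
from h import *
go([.4571,.2286,.0148],74.73)
E
```

```text
t 17.02 pos [0.5812 0.2176 0.1128] yaw 94.97 shift [ 0.541 -3.071  2.446] turn [ 0.011 -0.006  3.373] F [-0.06  0.52 -1.78] g 0.148 q [-0.62  0.41  0.23  1.63 -0.1   1.11 -0.27]
```

carry_out --commands '[[[0.054, -0.307, 0, 0, 0, 0], [0.054, -0.307, 0, 0, 0, 0], [0.054, -0.307, 0, 0, 0, 0], [0.054, -0.307, 0, 0, 0, 0], [0.054, -0.307, 0, 0, 0, 0], [0.054, -0.307, 0, 0, 0, 0], [0.054, -0.307, 0, 0, 0, 0], [0.054, -0.307, 0, 0, 0, 0], [0.054, -0.307, 0, 0, 0, 0], [0.054, -0.307, 0, 0, 0, 0], [0, 0, 0, 0, 0, 0.675], [0, 0, 0, 0, 0, 0.675], [0, 0, 0, 0, 0, 0.675], [0, 0, 0, 0, 0, 0.675], [0, 0, 0, 0, 0, 0.675], [0, 0, 0, 0, 0, 0], [0, 0, 0, 0, 0, 0], [0, 0, 0, 0, 0, 0]]]'

```text
clock: 18.52
position: [0.4563, 0.2286, 0.1116]
ee_rot: [0.794, 0.608, -0.0, -0.0]
ft_force: [0.2, -0.2, -1.0]
grip_width: 0.146
grasp_force: 68.4
```

```bash
python3 - <<'E'
from h import *
go([.4571,.2286,.0148],74.73)
s=camera("scene");t=camera("top")
a=cv2.resize(s[150:250,230:360,::-1],None,fx=3,fy=3,interpolation=cv2.INTER_CUBIC)
b=cv2.resize(t[150:250,160:290,::-1],None,fx=3,fy=3,interpolation=cv2.INTER_CUBIC)
cv2.imwrite("pics/c4.png",np.vstack([a,b]))
E
```

```text
t 18.52 pos [0.4563 0.2286 0.1116] yaw 74.89 shift [0.007 0.021 2.419] turn [-0.005  0.007  0.027] F [ 0.24 -0.17 -1.03] g 0.146 q [-0.76  0.19  0.23  1.92 -0.05  1.05 -0.78]
```

View pics/c4.png

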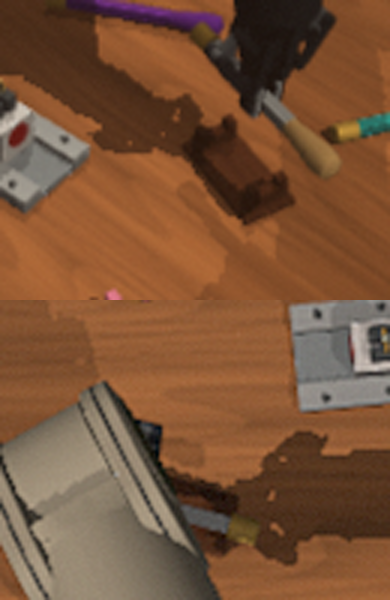

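Picture c4: the tapper (head lower view 243,530) is over the rest and in line with it, and the carriage has stayed forward. Lowering.

carry_out --commands '[[[0.007, 0.02, 0.3, 0, 0, 0.027], [0, 0, 0.4, 0, 0, 0], [0, 0, 0.4, 0, 0, 0], [0, 0, 0.4, 0, 0, 0], [0, 0, 0.3, 0, 0, 0], [0, 0, 0.2, 0, 0, 0], [0, 0, 0.15, 0, 0, 0], [0, 0, 0.1, 0, 0, 0], [0, 0, 0.06, 0, 0, 0], [0, 0, 0.05, 0, 0, 0], [0, 0, 0.03, 0, 0, 0], [0, 0, 0, 0, 0, 0], [0, 0, 0, 0, 0, 0], [0, 0, 0, 0, 0, 0]]]'

```text
clock: 19.78
position: [0.4576, 0.2291, 0.0168]
ee_rot: [0.795, 0.606, 0.0, -0.0]
ft_force: [0.0, -0.0, -0.4]
grip_width: 0.15
grasp_force: 68.5
```

```bash
python3 - <<'E'
from h import *
go([.4571,.2286,.0148],74.73)
E
```

```text
t 19.78 pos [0.4576 0.2291 0.0168] yaw 74.6 shift [-0.015 -0.009  0.051] turn [ 0.003 -0.005 -0.021] F [ 0.01 -0.02 -0.41] g 0.15 q [-0.74  0.32  0.21  1.98 -0.09  0.84 -0.75]
```

carry_out --commands '[[[-0.01, 0, 0.02, 0, 0, 0], [0, 0, 0.02, 0, 0, 0], [0, 0, 0.01, 0, 0, 0], [0, 0, 0, 0, 0, 0], [0, 0, 0, 0, 0, 0]]]'

```text
clock: 20.2
position: [0.4574, 0.2286, 0.0148]
ee_rot: [0.795, 0.606, 0.0, -0.0]
ft_force: [-2.3, -1.5, 5.2]
grip_width: 0.149
grasp_force: 69.4
```

carry_out --commands '[[[0, 0, 0, 0, 0, 0], [0, 0, 0, 0, 0, 0], [0, 0, 0, 0, 0, 0], [0, 0, 0, 0, 0, 0], [0, 0, 0, 0, 0, 0], [0, 0, 0, 0, 0, 0], [0, 0, 0, 0, 0, 0], [0, 0, 0, 0, 0, 0], [0, 0, 0, 0, 0, 0], [0, 0, 0, 0, 0, 0], [0, 0, 0, 0, 0, 0], [0, 0, 0, 0, 0, 0]]]' --hand -1

```text
clock: 21.2
position: [0.4573, 0.2286, 0.0145]
ee_rot: [0.795, 0.606, 0.0, -0.0]
ft_force: [0.6, -0.7, 0.0]
grip_width: 1.001
grasp_force: 0.0
```

carry_out --commands '[[[0, 0, -0.2, 0, 0, 0], [0, 0, -0.4, 0, 0, 0], [0, 0, -0.5, 0, 0, 0], [0, 0, -0.5, 0, 0, 0], [0, 0, -0.5, 0, 0, 0], [0, 0, -0.5, 0, 0, 0], [0, 0, -0.5, 0, 0, 0], [0, 0, -0.5, 0, 0, 0], [0, 0, -0.5, 0, 0, 0], [0.5, 0, 0, 0, 0, 0], [0.5, 0, 0, 0, 0, 0], [0.5, 0, 0, 0, 0, 0], [0.5, 0, 0, 0, 0, 0], [0.5, 0, 0, 0, 0, 0], [0.5, 0, 0, 0, 0, 0], [0.5, 0, 0, 0, 0, 0], [0.5, 0, 0, 0, 0, 0], [0.5, 0, 0, 0, 0, 0], [0, 0, 0, 0, 0, 0], [0, 0, 0, 0, 0, 0]]]'

```text
clock: 22.87
position: [0.5048, 0.4027, 0.1786]
ee_rot: [0.795, 0.607, -0.0, 0.0]
ft_force: [-0.0, -0.6, -1.0]
grip_width: 1.002
grasp_force: 0.0
```

```bash
python3 - <<'E'
from h import *
s=camera("scene");t=camera("top")
a=cv2.resize(s[140:240,165:345,::-1],None,fx=3,fy=3,interpolation=cv2.INTER_CUBIC)
b=cv2.resize(t[130:230,165:345,::-1],None,fx=3,fy=3,interpolation=cv2.INTER_CUBIC)
cv2.imwrite("pics/c5.png",np.vstack([a,b]))
E
```

```text
(no output)
```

View pics/c5.png

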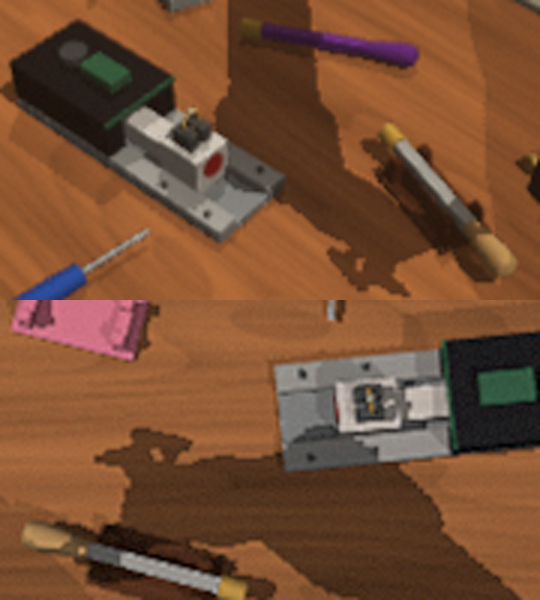

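Picture c5: the tapper lies in both saddles (lower view 90,550 to 235,585) and the carriage stands forward with its tongue in the hood. Handing in.

```bash
python3 -c "
from workcell import *
print(hand_in())"
```

```text
the job is handed in; nothing more can be done
None
```

The job is handed in at about 23 s of the 61 s, with no verdict returned. The slide was pressed against the hidden stop with an estimated 5 N and left there; whether it still bears on the stop was not measured after I backed off. The last picture shows the tapper lying in both saddles of its rest, head the right way.

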